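# Take the upper burr carrier out of the espresso grinder for cleaning

### The arm

A 6-joint arm with a two-finger parallel gripper is mounted at the origin on the work surface. World frame = base frame: x ahead of the robot, y to its left, z up, the work surface at z = 0. Lengths are in m, angles in rad, forces in N, time in s.
With the tool pointing down it reaches from about 0.35 to 0.775 m from the base axis. Payload 7.3 kg.
Tool frame: the origin (TCP) lies on the centre line of the jaws, within the pads' length; the fingertips stand 11 mm ahead of it and the grasp point (between the pads) lies 8 mm behind it; z points along the fingers, y is the direction in which the jaws open and shut (so a half turn about z gives the same grasp; the last joint's range is limited). The gripper opens to 92 mm and grips with 3 to 60 N. Pads are 19 mm wide; open, the fingers measure 130 mm over their backs; the gripper's body (75 mm by 190 mm) begins 47 mm behind the grasp point.
Start: joints at [1.122, 0.342, 1.524, -0, 1.275, -0.146], TCP at [0.157, 0.501, 0.238] pointing down, gripper open.
Joint ranges: [-2.53, 2.53], [-0.77, 2.02], [0.04, 2.7], [-1, 4.14], [0.28, 2.66], [-3.11, 3.11]. Speed limits (rad/s): [2.57, 2.57, 3.14, 3.14, 3.14, 3.14].

### API

Orientations are given as [roll, pitch, yaw] about the fixed x, y, z axes, in that order (R = Rz(yaw) Ry(pitch) Rx(roll)).
In Python, from cell import robot gives the robot as it stands.
- The arm moves only by the tool jog_arm, never from a script. Its argument "deltas" is one flat list of numbers, 6 for each row, row after row: the shift along the world's x, y, z in units of 0.1 m (1.0 is 0.1 m), then the turn, a rotation vector about the world's x, y, z in units of 90 degrees (1.0 is 90 degrees). A call has 1 to 5 rows; each row is the pose to reach, as a shift and turn from the pose commanded when the call began; what a row does not reach only later rows make up. A row lasts 1/12 s, in which the tool goes at most 41.7 mm and 7.16 degrees, less where a joint would pass 70% of its speed; a pose out of reach is approached as far as the arm can. A call with a number of a shift or a turn outside -1 to 1 is refused whole. A call with a gripper value outside its range is refused whole. "claw" is the opening, from 0 (shut) to 1 (fully open), set as the call begins (left out, the last holds). The fingers move at their own pace and stop on an object; "newtons" is the grip in N (left out, the last holds). Time passes only in rows, so rows that repeat a pose let the fingers close. It gives the time, the measured TCP pose, the force and the opening at its end, in the units of the state.
- robot.observe(): the state, without advancing time (a new reading comes with each control period).
- robot.read_camera(name): name is "scene" or "top" or "wrist"; returns the picture (400x640x3 uint8, red, green, blue); there is no depth.
- robot.camera_params(name): a dict with "fx", "fy", "cx", "cy" (pixels), "R" (3x3) and "t" (3): a world point X has camera coordinates R X + t. Camera axes: x right, y down, z forward; pixel columns grow to the right and rows downward; lengths in m; the calibration is good to about 2 mm. A picture is of the moment at which its call begins: read the wrist's pose just before it. camera_params takes no time and is no camera call; for the wrist camera it gives the pose at the moment of the call.
- robot.hand_in(): hands the job in, once; it reports no verdict.
The state is a dict: "time": time; "qpos": joint angles; "qvel": joint speeds; "joint_efforts": joint torques, N m; "tool_pos": TCP position; "tool_rot": TCP orientation; "contact_force": force on the tool from outside, world axes, zero at the start; "torque": the same for the moment, N m; "opening": finger opening in m.
Only numpy, scipy, OpenCV 4.12 (cv2) and the standard library are available. Lean on these libraries where they do the work, as an engineer would, in place of code of your own. Each camera call takes 0.05 s, during which the arm holds its last target. There are 200 camera calls.

### The job

The espresso grinder is due for a clean. Unscrew its brass upper burr carrier - nobody remembers whether the thread is right- or left-handed, so try it and go the way that gives - then lift it out and set it down the right way up, flat on the floor of the aluminium cleaning tray beside the brush. Do not let it drop, and leave everything else on the bench where it is.

Things in the scene. Friction and masses are not known exactly. Their poses are not given: they have to be found in the camera images.
- grinder: Bench espresso grinder, bean hopper taken off, fixed: dark cast body on a 225 x 150 mm base, knurled aluminium collar (128 mm across) on top. Origin on the bench straight below the vertical burr axis, which is the carrier's axis; z up; outlet chute and fork reach 145 mm along its -x. It may stand left or right of the tray, at any of many yaws.
- collar (a point): Centre of the grinder collar's upper rim, on the burr axis, 228 mm above the bench. The carrier's coarse quick-release thread may be of either hand. The wrong way, it is blocked after 2 to 4 degrees; the right way it turns easily without rising, comes clear of its thread after 45 degrees and stops at 135. Between 50 and 110 degrees it lifts straight out (30 mm to be clear); before that it lifts only 2 mm.
- carrier: Upper burr carrier, loose, about 0.45 kg, screwed into the collar at the start: brass flange 100 mm across, 8 mm thick, a 30 mm deep skirt below it (within 44 mm of the axis), a black cross-grip above; 80 mm high. Origin at the centre of the skirt's flat underside, 198 mm above the bench when seated; z up its axis, x along the cross-grip; flange top at z = 38 mm.
- carrier_grip (a point): Middle of the carrier's cross-grip: a level black bar 76 mm long (along the carrier's x), 14 mm thick (y) and 22 mm high (z), on two end posts; this point is 69 mm above the carrier's origin, 31 mm above the flange top. Pinch the bar across its 14 mm.
- tray: Aluminium cleaning tray, fixed to the bench, 250 (x) x 180 (y) x 20 mm high, walls and floor 4 mm. Origin at the centre of its underside; inner floor 4 mm above it. The brush lies across it near its +x end, so the free space is centred about 22 mm from the origin towards -x.
- brush: Cleaning brush, loose, lying in the tray along the tray's y: 145 mm long, 22 mm wide, 16 mm high, wooden handle. Origin at about its middle, on its underside. Starts at about x = +88 mm in the tray's frame.
- hopper: Smoked clear bean hopper standing on its black lid, 134 mm across, 150 mm high, origin at centre of underside. Leave alone.
- panettone: Panettone in a brown paper case, 158 mm across, 158 mm high, origin at centre of underside. Leave alone.
- tamper: Coffee tamper, steel foot 58 mm across, dark wooden handle, 90 mm high, origin at centre of underside. Leave alone.
- pitcher: Steel milk pitcher, 92 mm across, 100 mm high, handle on its +x, origin at centre of underside. Leave alone.
- mug: White mug, 80 mm across, 85 mm high, origin at centre of underside. Leave alone.
- scraper: Dough scraper with red handle, about 100 x 130 mm, 22 mm high, lying flat, origin on its underside. Leave alone.
There are look-alikes about, which are no part of the job. Several things have the shape of the carrier; the one meant has the colours described above.

How it is judged:
By the outcome, as a careful person would: the job done as asked, in the order asked, and still so for the second after the job is handed in, with the robot touching nothing.
It also fails if it takes over 45 s, if anything falls off the work surface, if the arm or the gripper's body presses on something with over 40 N, if the wrist force passes 120 N, or if a joint passes its speed limit or range.

## Working session

There is one attempt and no reset: what is moved stays moved. The work goes in short steps, Python scripts to look and compute and a tool call to move; the robot and the scene stay as the last step left them, time stands still between calls to the robot, and variables do not carry over. Pictures are saved under pics/ and viewed, about 8 in all and at most 12, crops included, and the job is handed in when it is done.

Besides the shell and the picture viewer there is one more tool, called by a JSON object that holds its "fn" and its "kwargs". jog_arm: Moves the arm, as the interface text tells. Its arguments: {"type":"object","properties":{"deltas":{"type":"array","items":{"type":"number"}},"claw":{"type":"number"},"newtons":{"type":"number"}},"required":["deltas"]}

```bash
mkdir -p pics
cat > h.py <<'E'
from cell import robot
import numpy as np, cv2
def snap(n,f):
    im=robot.read_camera(n); cv2.imwrite('pics/'+f,im[:,:,::-1]); return im
def ray(n,u,v,z,p=None):
    p=p or robot.camera_params(n); R=np.array(p['R']);t=np.array(p['t'])
    d=R.T@np.array([(u-p['cx'])/p['fx'],(v-p['cy'])/p['fy'],1]); c=-R.T@t
    return c+d*(z-c[2])/d[2]
def proj(n,X,p=None):
    p=p or robot.camera_params(n); x=np.array(p['R'])@np.array(X)+np.array(p['t'])
    return np.array([p['fx']*x[0]/x[2]+p['cx'],p['fy']*x[1]/x[2]+p['cy']])
E
python3 - <<'E'
from h import *
a=snap('top','top0.png'); snap('scene','scene0.png')
print(robot.observe()); print(robot.camera_params('top'))
p=robot.camera_params('scene'); print(p)
E
```

```text
{'time': 0.1, 'qpos': array([ 1.12197673e+00,  3.42636816e-01,  1.52492884e+00,  3.44592135e-05,
        1.27537769e+00, -1.46019212e-01]), 'qvel': array([ 0.00041306, -0.00250422, -0.00309193, -0.00078106,  0.00033933,
       -0.0014369 ]), 'joint_efforts': array([ 2.90104872e-03, -4.32003808e+01, -2.44694084e+01,  7.20033492e-02,
        5.25138946e-02, -2.58275441e-05]), 'tool_pos': array([0.15637989, 0.50080886, 0.2371203 ]), 'tool_rot': array([-3.14026113e+00, -2.29128787e-04,  2.83878206e+00]), 'contact_force': array([-0.22110663, -0.39105054,  0.24202999]), 'torque': array([-0.10605726, -0.03201606,  0.02207724]), 'opening': 0.09212945111034182}
{'fx': 391.8840338569819, 'fy': 391.8840338569819, 'cx': 322.8008579877062, 'cy': 199.97059019426962, 'R': array([[ 0.00701768, -0.99969497,  0.02367951],
       [-0.98769345, -0.01062952, -0.15604059],
       [ 0.15624469, -0.02229305, -0.98746677]]), 't': array([-0.01151708,  0.5084532 ,  1.40397645])}
{'fx': 444.1510596310981, 'fy': 444.1510596310981, 'cx': 321.73249958174006, 'cy': 198.90300646312437, 'R': array([[-0.52552359,  0.85076584, -0.00473682],
       [ 0.69391217,  0.42539941, -0.58096579],
       [-0.4922508 , -0.30859817, -0.81391419]]), 't': array([ 0.25161709, -0.23229143,  1.64484461])}
```

View pics/top0.png

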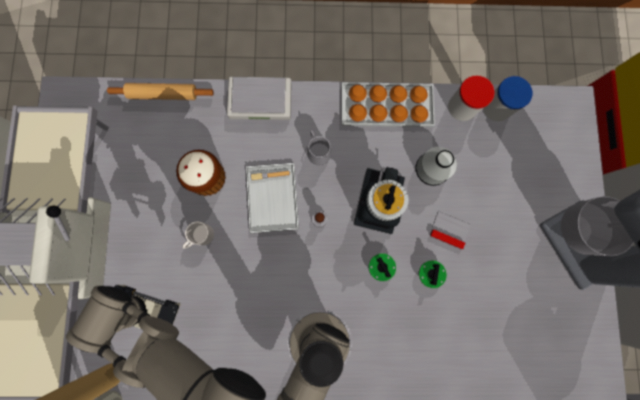

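View pics/scene0.png

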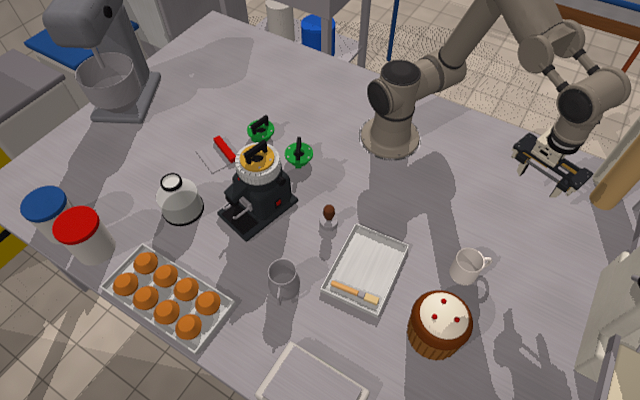

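The grinder with the brass carrier is at about (388,200) in the top view. The tray is at (271,197), with the brush at its upper end. The green carriers are decoys. I'll enlarge both.

Run:
```python
from h import *
a=cv2.imread('pics/top0.png')
c=cv2.resize(a[165:240,350:425],None,fx=7,fy=7,interpolation=cv2.INTER_CUBIC)[:,:400] if 0 else cv2.resize(a[170:235,355:420],(400,400),interpolation=cv2.INTER_CUBIC)
d=cv2.resize(a[155:240,230:315],(400,400),interpolation=cv2.INTER_CUBIC)
cv2.imwrite('pics/crop0.png',np.hstack([c,d]))
print('collar',ray('top',388,200,.228),'grip',ray('top',389,197,.278))
for q in [(246,165),(294,160),(299,229),(250,234)]: print(q,ray('top',*q,.02))
```

```text
collar [ 0.48095624 -0.21222409  0.228     ] grip [ 0.48236667 -0.20591329  0.278     ]
(246, 165) [0.64213817 0.28325317 0.02      ]
(294, 160) [0.66394272 0.10283419 0.02      ]
(299, 229) [0.40237385 0.07958532 0.02      ]
(250, 234) [0.38239949 0.25889615 0.02      ]
```

View pics/crop0.png

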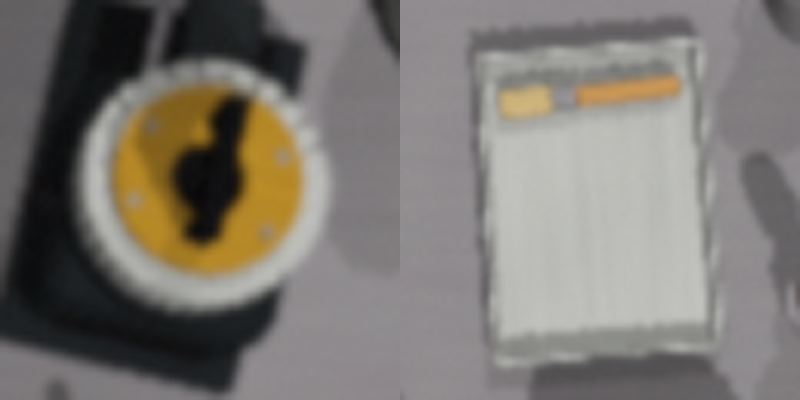

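Run:
```python
from h import *
print('flange',ray('top',388.6,198.9,.236))
e1=ray('top',393.5,187.1,.278);e2=ray('top',388,208.7,.278)
print(e1,e2,(e1+e2)/2,np.linalg.norm(e1-e2),np.degrees(np.arctan2(*(e1-e2)[[1,0]])))
T=np.array([ray('top',*q,.02) for q in [(245.9,166.7),(293.7,163.5),(296.3,229.8),(250.2,231.9)]]);print(T,T.mean(0))
o=robot.observe();print(o['tool_pos'],np.degrees(o['tool_rot']))
```

```text
flange [ 0.48325362 -0.21268142  0.236     ]
[ 0.51363091 -0.22052613  0.278     ] [ 0.44589824 -0.20211983  0.278     ] [ 0.47976458 -0.21132298  0.278     ] 0.07018907459224384 -15.202945832964174
[[0.63555559 0.28338184 0.02      ]
 [0.65029629 0.10371623 0.02      ]
 [0.39933372 0.08947794 0.02      ]
 [0.39010717 0.25844109 0.02      ]] [0.51882319 0.18375428 0.02      ]
[0.15637989 0.50080886 0.2371203 ] [-1.79923709e+02 -1.31281124e-02  1.62650231e+02]
```

{"fn": "jog_arm", "kwargs": {"deltas": [0.5, -0.5, 0.5, 0, 0, 0, 1, -1, 1, 0, 0, 0, 1, -1, 1, 0, 0, 0, 1, -1, 1, 0, 0, 0, 1, -1, 1, 0, 0, 0], "claw": 1}}

```text
time: 0.52
tool_pos: [0.2601, 0.3992, 0.3416]
tool_rot: [3.137, 0.004, 2.835]
contact_force: [0.5, 0.7, 0.5]
opening: 0.092
```

{"fn": "jog_arm", "kwargs": {"deltas": [1, -1, 0.2, 0, 0, 0, 1, -1, 0.2, 0, 0, 0, 1, -1, 0.2, 0, 0, 0, 1, -1, 0.2, 0, 0, 0]}}

```text
time: 0.85
tool_pos: [0.3589, 0.2985, 0.3578]
tool_rot: [-3.141, 0.001, 2.836]
contact_force: [0.6, -0.3, 0.6]
opening: 0.0919
```

{"fn": "jog_arm", "kwargs": {"deltas": [1, -1, 0, 0, 0, 0, 1, -1, 0, 0, 0, 0, 1, -1, 0, 0, 0, 0, 1, -1, 0, 0, 0, 0]}}

```text
time: 1.18
tool_pos: [0.4591, 0.198, 0.3566]
tool_rot: [-3.14, -0.0, 2.836]
contact_force: [-0.8, -0.2, -0.6]
opening: 0.092
```

{"fn": "jog_arm", "kwargs": {"deltas": [0, -1, 0, 0, 0, 0, 0, -1, 0, 0, 0, 0, 0, -1, 0, 0, 0, 0]}}

```text
time: 1.43
tool_pos: [0.4564, 0.0978, 0.3568]
tool_rot: [-3.14, -0.001, 2.837]
contact_force: [-0.2, -0.9, 0.5]
opening: 0.0919
```

{"fn": "jog_arm", "kwargs": {"deltas": [0, -1, 0, 0, 0, 0, 0, -1, 0, 0, 0, 0, 0, -1, 0, 0, 0, 0]}}

```text
time: 1.68
tool_pos: [0.4562, -0.0023, 0.357]
tool_rot: [-3.14, -0.001, 2.837]
contact_force: [1.4, 0.3, 0.8]
opening: 0.0919
```

{"fn": "jog_arm", "kwargs": {"deltas": [0, -1, 0, 0, 0, 0, 0, -1, 0, 0, 0, 0, 0, -1, 0, 0, 0, 0]}}

```text
time: 1.93
tool_pos: [0.4562, -0.1025, 0.3569]
tool_rot: [-3.14, -0.001, 2.836]
contact_force: [-0.2, -0.2, -0.1]
opening: 0.0918
```

{"fn": "jog_arm", "kwargs": {"deltas": [0, -1, 0, 0, 0, 0, 0, -1, 0, 0, 0, 0, 0, -1, 0, 0, 0, 0, 0, -1, 0, 0, 0, 0, 0, -1, 0, 0, 0, 0]}}

```text
time: 2.35
tool_pos: [0.4564, -0.1991, 0.3568]
tool_rot: [3.14, -0.002, 2.837]
contact_force: [-0.2, -0.2, 0.1]
opening: 0.0918
```

Run:
```python
from h import *
p=robot.camera_params('wrist'); a=snap('wrist','w1.png')
import json; json.dump({k:np.array(v).tolist() for k,v in p.items()},open('w1.json','w'))
o=robot.observe(); print(o['tool_pos'],o['qpos'],proj('wrist',[.482,-.212,.278],p),proj('wrist',[.482,-.212,.236],p), p)
```

```text
[ 0.45649236 -0.19818747  0.35711585] [-5.64188792e-01  2.25772287e-01  1.35967682e+00  7.40867650e-04
  1.55768103e+00 -1.83180529e+00] [314.45096528 250.96723461] [315.26653735 229.96266844] {'fx': 336.2193196013013, 'fy': 336.2193196013013, 'cx': 320.46934834586193, 'cy': 199.56642495978318, 'R': array([[ 3.00125057e-01,  9.53899596e-01,  7.15185870e-04],
       [ 9.16348989e-01, -2.88518654e-01,  2.77599562e-01],
       [ 2.65008455e-01, -8.26592244e-02, -9.60696607e-01]]), 't': array([ 0.05298174, -0.5425607 ,  0.36683436])}
```

View pics/w1.png

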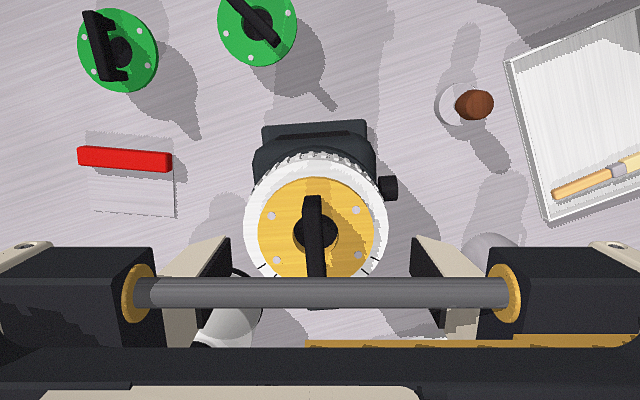

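The wrist view shows the brass flange centred near (316,233), with screws at (271,216), (358,210), (276,261) and (359,255). The bar runs from (312,197) to (317,275).

Run:
```python
from h import *
import json; p={k:np.array(v) for k,v in json.load(open('w1.json')).items()}; p['fx']=float(p['fx'])
S=np.array([ray('w',*q,.236,p) for q in [(271,216),(358,210),(276,261),(359,255)]]);print(S,S.mean(0))
a=ray('w',312,197,.278,p);b=ray('w',317,270,.278,p);print(a,b,np.linalg.norm(a-b),np.degrees(np.arctan2(*(b-a)[[1,0]])))
print('flange L/R',ray('w',257,231,.236,p),ray('w',375,231,.236,p))
```

```text
[[ 0.45893421 -0.24358995  0.236     ]
 [ 0.47575312 -0.17258639  0.236     ]
 [ 0.49928262 -0.25348649  0.236     ]
 [ 0.51553117 -0.18285884  0.236     ]] [ 0.48737528 -0.21313042  0.236     ]
[ 0.44258516 -0.20117191  0.278     ] [ 0.49720424 -0.21488249  0.278     ] 0.056313618755967854 -14.091335454312809
flange L/R [ 0.46803015 -0.25949296  0.236     ] [ 0.49814278 -0.16387867  0.236     ]
```

{"fn": "jog_arm", "kwargs": {"deltas": [0.26, -0.14, 0, 0, 0, 0.033, 0.26, -0.14, 0, 0, 0, 0.033, 0.26, -0.14, -0.2, 0, 0, 0.033, 0.26, -0.14, -0.4, 0, 0, 0.033, 0.26, -0.14, -0.4, 0, 0, 0.033]}}

```text
time: 2.82
tool_pos: [0.4814, -0.2103, 0.3142]
tool_rot: [3.139, -0.007, 2.892]
contact_force: [-0.8, 0.5, -0.6]
opening: 0.0917
```

{"fn": "jog_arm", "kwargs": {"deltas": [0, 0, -0.2, 0, 0, 0, 0, 0, -0.4, 0, 0, 0, 0, 0, -0.57, 0, 0, 0, 0, 0, -0.57, 0, 0, 0]}}

```text
time: 3.15
tool_pos: [0.4815, -0.211, 0.2586]
tool_rot: [3.14, -0.005, 2.892]
contact_force: [-0.1, 0.6, -0.3]
opening: 0.0919
```

Run:
```python
from h import *
p=robot.camera_params('wrist'); snap('wrist','w2.png')
o=robot.observe(); print(o['tool_pos'],np.degrees(o['tool_rot']),o['qpos'],o['contact_force'])
```

```text
[ 0.4821455  -0.21155078  0.26051941] [ 1.79941766e+02 -1.33499373e-01  1.65679212e+02] [-5.59247364e-01  3.29173930e-01  1.47861409e+00  2.66191824e-04
  1.33633346e+00 -1.88015977e+00] [ 0.0359789  -0.16160995  0.4450565 ]
```

View pics/w2.png

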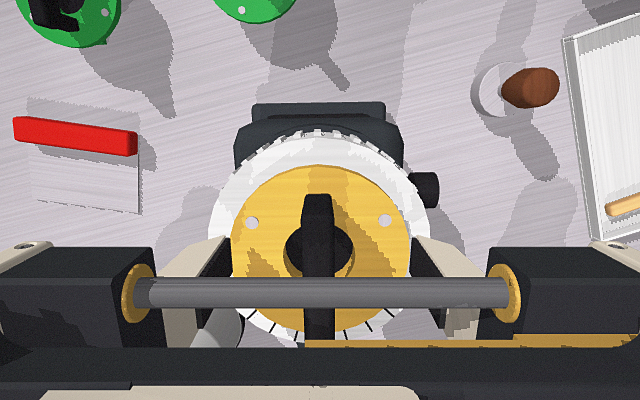

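The bar is centred between the fingers, vertical at u≈318. Closing gently now.

{"fn": "jog_arm", "kwargs": {"deltas": [0, 0, 0, 0, 0, 0, 0, 0, 0, 0, 0, 0, 0, 0, 0, 0, 0, 0, 0, 0, 0, 0, 0, 0, 0, 0, 0, 0, 0, 0], "claw": 0, "newtons": 25}}

```text
time: 3.62
tool_pos: [0.4827, -0.213, 0.2614]
tool_rot: [-3.141, 0.001, 2.891]
contact_force: [0.1, 0.1, 0.1]
opening: 0.0632
```

{"fn": "jog_arm", "kwargs": {"deltas": [0, 0, 0, 0, 0, 0, 0, 0, 0, 0, 0, 0, 0, 0, 0, 0, 0, 0, 0, 0, 0, 0, 0, 0, 0, 0, 0, 0, 0, 0]}}

```text
time: 4.03
tool_pos: [0.4825, -0.2129, 0.2607]
tool_rot: [3.141, -0.0, 2.891]
contact_force: [-0.6, 0.5, -0.2]
opening: 0.0296
```

{"fn": "jog_arm", "kwargs": {"deltas": [0, 0, 0, 0, 0, 0, 0, 0, 0, 0, 0, 0, 0, 0, 0, 0, 0, 0, 0, 0, 0, 0, 0, 0, 0, 0, 0, 0, 0, 0]}}

```text
time: 4.45
tool_pos: [0.4826, -0.2128, 0.2607]
tool_rot: [3.141, -0.0, 2.891]
contact_force: [-0.4, 1.0, -0.5]
opening: 0.014
```

Run:
```python
from h import *
o=robot.observe(); print(o)
```

```text
{'time': 4.45, 'qpos': array([-5.60807924e-01,  3.29295527e-01,  1.47789576e+00,  3.30453580e-04,
        1.33453028e+00, -1.88070002e+00]), 'qvel': array([ 0.0004942 ,  0.00190961, -0.00108827, -0.00171669, -0.00173691,
        0.00085761]), 'joint_efforts': array([-4.14074706e-01, -4.30543685e+01, -2.51402074e+01, -3.09168929e-01,
        1.12846706e-02, -5.04928571e-02]), 'tool_pos': array([ 0.4825662 , -0.21275227,  0.26071224]), 'tool_rot': array([ 3.14124738e+00, -2.48075758e-05,  2.89061106e+00]), 'contact_force': array([-0.40642885,  0.99131728, -0.48212493]), 'torque': array([ 0.19557817, -0.04529374, -0.08146758]), 'opening': 0.013955719896321361}
```

Gripped at 14.0 mm with almost no side force. Next is a small test turn, counter-clockwise first.

{"fn": "jog_arm", "kwargs": {"deltas": [0, 0, 0, 0, 0, 0.015, 0, 0, 0, 0, 0, 0.03, 0, 0, 0, 0, 0, 0.045, 0, 0, 0, 0, 0, 0.06, 0, 0, 0, 0, 0, 0.06], "newtons": 40}}

```text
time: 4.87
tool_pos: [0.4825, -0.2125, 0.2607]
tool_rot: [3.141, -0.0, 2.986]
contact_force: [-0.3, 3.5, 0.7]
opening: 0.0138
```

Run:
```python
from h import *
o=robot.observe(); print(o['torque'],o['contact_force'],np.degrees(o['tool_rot']),o['opening'])
```

```text
[ 0.58869221 -0.05467067 -0.8583477 ] [-0.2720874   3.49922041  0.67490558] [ 1.79939426e+02 -1.17988031e-03  1.71080878e+02] 0.013801917552490259
```

The tool turned 5.4° with 0.86 N·m resisting, which is ambiguous. I'll test the other direction for comparison.

{"fn": "jog_arm", "kwargs": {"deltas": [0, 0, 0, 0, 0, -0.03, 0, 0, 0, 0, 0, -0.06, 0, 0, 0, 0, 0, -0.09, 0, 0, 0, 0, 0, -0.12, 0, 0, 0, 0, 0, -0.12]}}

```text
time: 5.28
tool_pos: [0.4826, -0.2132, 0.2607]
tool_rot: [-3.141, 0.0, 2.796]
contact_force: [0.6, -0.8, -0.8]
opening: 0.0139
```

Run:
```python
from h import *
o=robot.observe(); print(o['torque'],o['contact_force'],np.degrees(o['tool_rot']),o['opening'])
```

```text
[ 0.04966036 -0.12032173 -0.11639257] [ 0.62829689 -0.82020498 -0.76679427] [-1.79959945e+02  2.39135104e-02  1.60176552e+02] 0.013873947802856333
```

Clockwise moves freely (0.12 N·m against 0.86), so the thread is left-handed. Turning clockwise to about 78°.

{"fn": "jog_arm", "kwargs": {"deltas": [0, 0, 0, 0, 0, -0.06, 0, 0, 0, 0, 0, -0.12, 0, 0, 0, 0, 0, -0.18, 0, 0, 0, 0, 0, -0.24, 0, 0, 0, 0, 0, -0.27]}}

```text
time: 5.7
tool_pos: [0.4826, -0.2132, 0.2607]
tool_rot: [-3.141, 0.001, 2.37]
contact_force: [0.8, -0.1, -1.9]
opening: 0.0138
```

Run:
```python
from h import *
o=robot.observe(); print(o['torque'],o['contact_force'],np.degrees(o['tool_rot']),o['opening'])
```

```text
[-0.01005352 -0.10034288  0.09905104] [ 0.83116174 -0.09190284 -1.94717285] [-1.79977765e+02  3.46973936e-02  1.35786849e+02] 0.013838622409156419
```

{"fn": "jog_arm", "kwargs": {"deltas": [0, 0, 0, 0, 0, -0.06, 0, 0, 0, 0, 0, -0.12, 0, 0, 0, 0, 0, -0.18, 0, 0, 0, 0, 0, -0.24, 0, 0, 0, 0, 0, -0.27]}}

```text
time: 6.12
tool_pos: [0.4826, -0.2132, 0.2607]
tool_rot: [-3.141, 0.001, 1.946]
contact_force: [0.0, 0.2, -1.3]
opening: 0.0135
```

{"fn": "jog_arm", "kwargs": {"deltas": [0, 0, 0, 0, 0, -0.06, 0, 0, 0, 0, 0, -0.12, 0, 0, 0, 0, 0, -0.18, 0, 0, 0, 0, 0, -0.24, 0, 0, 0, 0, 0, -0.27]}}

```text
time: 6.53
tool_pos: [0.4844, -0.2122, 0.2611]
tool_rot: [3.137, -0.001, 1.523]
contact_force: [7.0, 4.8, -0.6]
opening: 0.0135
```

Run:
```python
from h import *
o=robot.observe(); print(o['torque'],o['contact_force'],o['tool_pos'],np.degrees(o['tool_rot']),o['opening'],o['qpos'])
snap('wrist','w3.png')
```

```text
[ 0.77606757 -1.22664704  0.32473346] [ 7.0151348   4.84982462 -0.60479069] [ 0.48435642 -0.21215119  0.26114382] [ 1.79745132e+02 -5.28398105e-02  8.72343065e+01] 0.013508684178163735 [-0.5595758   0.32936875  1.47659311  0.00306779  1.33220374 -0.51202321]
```

View pics/w3.png

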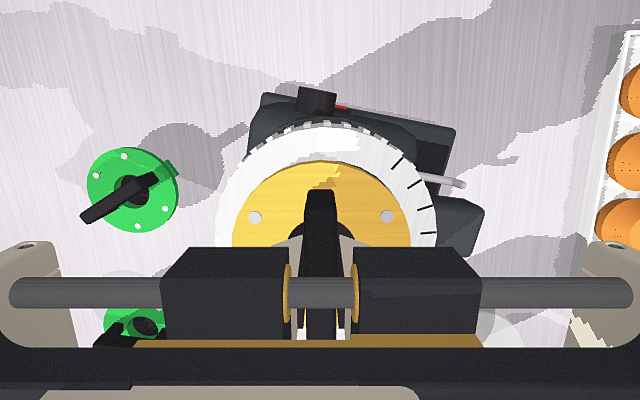

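The carrier turned with the tool, about 78° in total. A side force of about 8 N pushes toward +x/+y, so I'll relieve it slightly and begin the lift.

{"fn": "jog_arm", "kwargs": {"deltas": [0.02, 0.01, 0, 0, 0, 0, 0.02, 0.01, 0.04, 0, 0, 0, 0.02, 0.01, 0.08, 0, 0, 0, 0.02, 0.01, 0.12, 0, 0, 0, 0.02, 0.01, 0.12, 0, 0, 0]}}

```text
time: 7.0
tool_pos: [0.4845, -0.2118, 0.2733]
tool_rot: [3.141, -0.0, 1.524]
contact_force: [-0.4, 1.9, -5.0]
opening: 0.0139
```

Lifting cleanly: 12 mm up, with 5 N of load matching the carrier's weight.

{"fn": "jog_arm", "kwargs": {"deltas": [0, 0, 0.1, 0, 0, 0, 0, 0, 0.2, 0, 0, 0, 0, 0, 0.3, 0, 0, 0, 0, 0, 0.4, 0, 0, 0, 0, 0, 0.5, 0, 0, 0]}}

```text
time: 7.42
tool_pos: [0.4847, -0.2122, 0.3244]
tool_rot: [3.14, 0.001, 1.524]
contact_force: [0.2, -0.2, -4.5]
opening: 0.0137
```

{"fn": "jog_arm", "kwargs": {"deltas": [0, 0, 0.1, 0, 0, 0, 0, 0, 0.2, 0, 0, 0, 0, 0, 0.3, 0, 0, 0, 0, 0, 0.3, 0, 0, 0]}}

```text
time: 7.75
tool_pos: [0.4852, -0.2125, 0.3559]
tool_rot: [3.137, 0.003, 1.524]
contact_force: [0.5, -0.2, -3.8]
opening: 0.0139
```

Run:
```python
from h import *
snap('scene','s2.png')
o=robot.observe(); print(o['torque'],o['contact_force'],o['tool_pos'],np.degrees(o['tool_rot']),o['opening'])
a=cv2.imread('pics/s2.png'); cv2.imwrite('pics/s2c.png',cv2.resize(a[50:250,150:400],(750,600)))
```

```text
[-0.11156943  0.04184549  0.01775284] [ 0.0997444   0.56486622 -4.93044925] [ 0.48495111 -0.2122888   0.35449622] [1.79821694e+02 1.14535718e-01 8.73147131e+01] 0.013361594833505117
```

View pics/s2c.png

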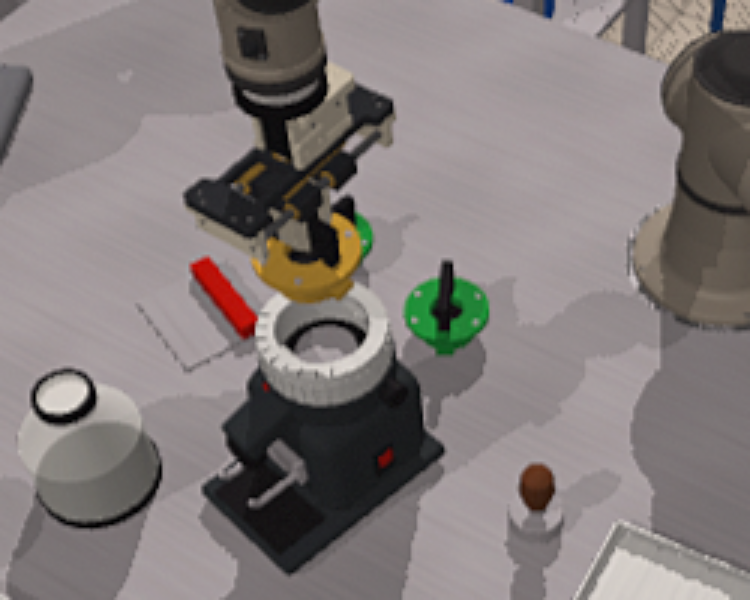

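The carrier is clear of the collar and hangs level. Carrying it to the tray.

{"fn": "jog_arm", "kwargs": {"deltas": [0, 0.15, 0, 0, 0, 0, 0.03, 0.4, 0, 0, 0, 0, 0.06, 0.7, 0, 0, 0, 0, 0.1, 1, 0, 0, 0, 0]}}

```text
time: 8.13
tool_pos: [0.494, -0.1106, 0.3521]
tool_rot: [-3.14, -0.001, 1.523]
contact_force: [0.4, 0.3, -4.9]
opening: 0.0138
```

{"fn": "jog_arm", "kwargs": {"deltas": [0, 0.33, 0, 0, 0, 0, 0, 0.66, 0, 0, 0, 0, 0, 1, 0, 0, 0, 0]}}

```text
time: 8.38
tool_pos: [0.4938, -0.01, 0.3522]
tool_rot: [-3.141, -0.0, 1.524]
contact_force: [0.1, 0.2, -5.1]
opening: 0.0137
```

{"fn": "jog_arm", "kwargs": {"deltas": [0, 0.33, 0, 0, 0, 0, 0, 0.66, 0, 0, 0, 0, 0, 1, 0, 0, 0, 0]}}

```text
time: 8.63
tool_pos: [0.4937, 0.0901, 0.3524]
tool_rot: [-3.141, 0.0, 1.524]
contact_force: [1.0, -0.0, -5.2]
opening: 0.0135
```

{"fn": "jog_arm", "kwargs": {"deltas": [0, 0.3, 0, 0, 0, 0, 0, 0.6, 0, 0, 0, 0, 0, 0.8, 0, 0, 0, 0, 0, 0.94, 0, 0, 0, 0, 0, 0.94, 0, 0, 0, 0]}}

```text
time: 9.05
tool_pos: [0.4936, 0.1853, 0.352]
tool_rot: [-3.14, -0.001, 1.528]
contact_force: [-0.3, -0.8, -5.6]
opening: 0.0137
```

{"fn": "jog_arm", "kwargs": {"deltas": [0, 0, -0.15, 0, 0, 0, 0, 0, -0.4, 0, 0, 0, 0, 0, -0.7, 0, 0, 0, 0, 0, -0.9, 0, 0, 0, 0, 0, -1, 0, 0, 0]}}

```text
time: 9.47
tool_pos: [0.4927, 0.1814, 0.2495]
tool_rot: [-3.136, 0.002, 1.524]
contact_force: [0.3, -1.4, -5.5]
opening: 0.014
```

Run:
```python
from h import *
o=robot.observe(); print(o['torque'],o['contact_force'],o['tool_pos'],np.degrees(o['tool_rot']),o['opening'])
p=robot.camera_params('wrist'); snap('wrist','w4.png'); a=snap('scene','s3.png')
cv2.imwrite('pics/p4.png',np.hstack([cv2.resize(cv2.imread('pics/w4.png'),(480,300)),cv2.resize(cv2.imread('pics/s3.png')[180:340,290:460],(318,300))]))
```

```text
[-0.04467918  0.10096665 -0.00477462] [ 0.28502352 -1.36096322 -5.46044951] [0.49269471 0.18138017 0.24950644] [-1.79687012e+02  9.98503315e-02  8.73000145e+01] 0.014000698226052452
```

View pics/p4.png

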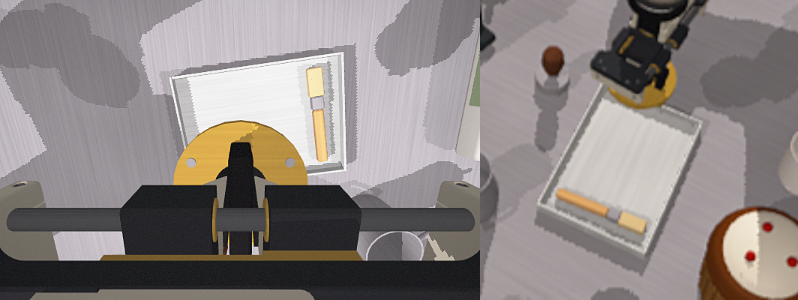

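Run:
```python
from h import *
for q in [(456,71),(460,229),(231,104)]: print(q,ray('wrist',*q,.02))
print('brush',ray('wrist',410,93,.016),ray('wrist',424,213,.016))
print(robot.observe()['tool_pos'])
```

```text
(456, 71) [0.63904472 0.28075135 0.02      ]
(460, 229) [0.65546236 0.10251969 0.02      ]
(231, 104) [0.39890027 0.25873334 0.02      ]
brush [0.59247435 0.26100501 0.016     ] [0.61288976 0.12334498 0.016     ]
[0.49349809 0.18161334 0.25105974]
```

The tray's free centre comes out at about (0.500, 0.179). I'll adjust by a few mm and descend.

{"fn": "jog_arm", "kwargs": {"deltas": [0.02, -0.01, -0.2, 0, 0, 0, 0.05, -0.02, -0.4, 0, 0, 0, 0.05, -0.02, -0.65, 0, 0, 0, 0.05, -0.02, -0.85, 0, 0, 0, 0.05, -0.02, -1, 0, 0, 0]}}

```text
time: 9.98
tool_pos: [0.5001, 0.18, 0.1528]
tool_rot: [3.14, -0.0, 1.524]
contact_force: [0.1, 1.0, -5.9]
opening: 0.0136
```

{"fn": "jog_arm", "kwargs": {"deltas": [0, 0, -0.2, 0, 0, 0, 0, 0, -0.4, 0, 0, 0, 0, 0, -0.55, 0, 0, 0, 0, 0, -0.65, 0, 0, 0, 0, 0, -0.7, 0, 0, 0]}}

```text
time: 10.4
tool_pos: [0.5001, 0.1801, 0.0827]
tool_rot: [3.141, -0.0, 1.524]
contact_force: [0.3, 0.8, -5.1]
opening: 0.0136
```

{"fn": "jog_arm", "kwargs": {"deltas": [0, 0, 0, 0, 0, 0, 0, 0, 0, 0, 0, 0]}}

```text
time: 10.57
tool_pos: [0.5004, 0.1803, 0.0838]
tool_rot: [3.14, -0.0, 1.524]
contact_force: [0.1, 0.1, -4.6]
opening: 0.0137
```

{"fn": "jog_arm", "kwargs": {"deltas": [0, 0, -0.04, 0, 0, 0, 0, 0, -0.08, 0, 0, 0, 0, 0, -0.11, 0, 0, 0, 0, 0, -0.13, 0, 0, 0, 0, 0, -0.13, 0, 0, 0]}}

```text
time: 10.98
tool_pos: [0.4992, 0.1801, 0.0693]
tool_rot: [-3.141, 0.0, 1.524]
contact_force: [0.1, -0.5, -6.3]
opening: 0.0133
```

{"fn": "jog_arm", "kwargs": {"deltas": [0, 0, -0.01, 0, 0, 0, 0, 0, -0.02, 0, 0, 0, 0, 0, -0.02, 0, 0, 0]}}

```text
time: 11.23
tool_pos: [0.4995, 0.1801, 0.0676]
tool_rot: [-3.142, 0.0, 1.524]
contact_force: [-0.0, -0.7, -5.0]
opening: 0.0137
```

{"fn": "jog_arm", "kwargs": {"deltas": [0, 0, -0.01, 0, 0, 0, 0, 0, -0.01, 0, 0, 0]}}

```text
time: 11.4
tool_pos: [0.4997, 0.1802, 0.0668]
tool_rot: [3.141, -0.0, 1.524]
contact_force: [1.0, -0.6, -4.6]
opening: 0.0138
```

{"fn": "jog_arm", "kwargs": {"deltas": [0, 0, -0.01, 0, 0, 0, 0, 0, -0.01, 0, 0, 0]}}

```text
time: 11.57
tool_pos: [0.4997, 0.1803, 0.0667]
tool_rot: [3.141, -0.0, 1.524]
contact_force: [-3.3, -0.2, 2.9]
opening: 0.0135
```

It touches down at 0.0667, with the load swinging from −5 to +3 N. Releasing.

{"fn": "jog_arm", "kwargs": {"deltas": [0, 0, 0, 0, 0, 0, 0, 0, 0, 0, 0, 0, 0, 0, 0, 0, 0, 0, 0, 0, 0, 0, 0, 0, 0, 0, 0, 0, 0, 0], "claw": 0.75}}

```text
time: 11.98
tool_pos: [0.4997, 0.1801, 0.0658]
tool_rot: [3.141, -0.0, 1.524]
contact_force: [0.0, 0.3, 0.3]
opening: 0.0423
```

{"fn": "jog_arm", "kwargs": {"deltas": [0, 0, 0, 0, 0, 0, 0, 0, 0, 0, 0, 0, 0, 0, 0, 0, 0, 0, 0, 0, 0, 0, 0, 0, 0, 0, 0, 0, 0, 0]}}

```text
time: 12.4
tool_pos: [0.4995, 0.1801, 0.0657]
tool_rot: [3.142, 0.0, 1.524]
contact_force: [-0.3, 0.3, -0.5]
opening: 0.0682
```

{"fn": "jog_arm", "kwargs": {"deltas": [0, 0, 0.1, 0, 0, 0, 0, 0, 0.25, 0, 0, 0, 0, 0, 0.5, 0, 0, 0, 0, 0, 0.75, 0, 0, 0, 0, 0, 1, 0, 0, 0]}}

```text
time: 12.82
tool_pos: [0.4993, 0.1801, 0.1675]
tool_rot: [3.141, -0.0, 1.524]
contact_force: [0.3, -0.7, 0.5]
opening: 0.0685
```

{"fn": "jog_arm", "kwargs": {"deltas": [-0.2, 0, 0.3, 0, 0, 0, -0.5, 0, 0.6, 0, 0, 0, -0.8, 0, 0.9, 0, 0, 0, -1, 0, 1, 0, 0, 0, -1, 0, 1, 0, 0, 0]}}

```text
time: 13.23
tool_pos: [0.3974, 0.1806, 0.2698]
tool_rot: [3.136, -0.002, 1.525]
contact_force: [0.7, 0.1, -0.5]
opening: 0.069
```

Run:
```python
from h import *
snap('scene','s5.png'); snap('top','t5.png')
o=robot.observe(); print(o['contact_force'],o['tool_pos'],o['opening'])
s=cv2.imread('pics/s5.png')[80:345,190:500]; w=cv2.imread('pics/t5.png')[120:260,170:460]
cv2.imwrite('pics/p5.png',np.vstack([cv2.resize(s,(400,342)),cv2.resize(w,(400,193))]) if 0 else np.hstack([cv2.resize(s,(400,342)),cv2.resize(w,(400,193)) if 0 else cv2.copyMakeBorder(cv2.resize(w,(400,193)),0,149,0,0,0)]))
```

```text
[ 0.47468203  0.43510591 -0.24788764] [0.3994736  0.18026804 0.26703249] 0.06881663456453979
```

View pics/p5.png

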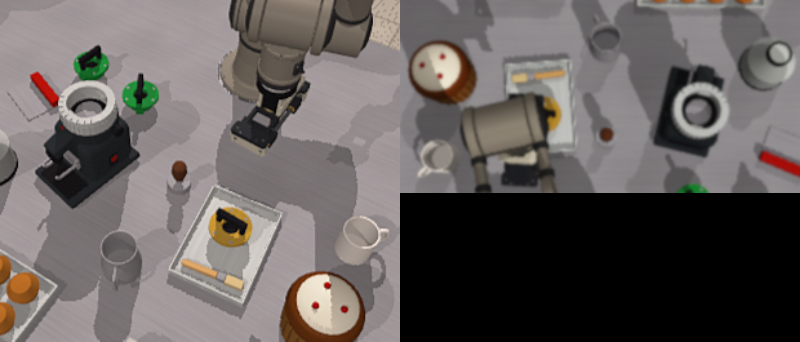

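The carrier sits upright and flat in the tray, clear of the brush and walls. The collar is empty, and everything else is where it was. Handing in.

```bash
python3 -c "
from cell import robot
print(robot.hand_in())"
```

```text
the job is handed in; nothing more can be done
None
```

The brass carrier is out of the grinder and standing upright and flat on the tray floor beside the brush. I handed the job in at about 13.4 s of the 45 s allowed.

- **Thread:** it is left-handed. Turning counter-clockwise met 0.86 N·m, while clockwise moved freely at about 0.1 N·m. I turned the carrier about 78° clockwise and lifted it straight out. A side force of about 8 N built up at the end of the turn, and I relieved it before lifting.
- **Placing:** I lowered it until the floor took its weight. The tool height at contact was 67 mm, as expected, so it was not dropped.
- **Last checks:** the final pictures show the carrier clear of the brush and the tray walls, the collar empty and nothing else visibly moved. The gripper was open and well clear, with no contact force. The arm partly hid the carrier in the top view, so that check rests mainly on the scene camera. No check failed.

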